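# Reload the extraction reagent carrier

## Task

Reload the reagent carrier for the next run: first take the spent bottle (black cap) out of the carrier and stand it upright in the small grey tray. Then stand the fresh bottles upright in the carrier, each down inside the collar of its own cap colour, in the order of use: red, then yellow, then blue. Leave the green-capped spare bottle and the computer mouse where they are, and let go of everything at the end.

Things in the scene. Friction and masses are not known exactly. Their poses are not given: they have to be found in the camera images.
- black_bottle (a point): small white plastic reagent bottle, upright, with a black screw cap; round, 31 mm across, 66 mm tall (cap 27 mm across); the spent one. The point is at its centre, 33 mm above its underside; z is its upward axis. At the start it stands inside one of the three coloured collars on the carrier (any of the three).
- red_bottle (a point): small white plastic reagent bottle, upright, with a red screw cap; round, 31 mm across, 66 mm tall (cap 27 mm across); a fresh one. The point is at its centre, 33 mm above its underside; z is its upward axis. At the start it stands on the worktop, between the robot and the carrier.
- yellow_bottle (a point): small white plastic reagent bottle, upright, with a yellow screw cap; round, 31 mm across, 66 mm tall (cap 27 mm across); a fresh one. The point is at its centre, 33 mm above its underside; z is its upward axis. At the start it stands on the worktop, between the robot and the carrier.
- blue_bottle (a point): small white plastic reagent bottle, upright, with a blue screw cap; round, 31 mm across, 66 mm tall (cap 27 mm across); a fresh one. The point is at its centre, 33 mm above its underside; z is its upward axis. At the start it stands on the worktop, between the robot and the carrier.
- green_bottle (a point): small white plastic reagent bottle, upright, with a green screw cap; round, 31 mm across, 66 mm tall (cap 27 mm across); a spare. The point is at its centre, 33 mm above its underside; z is its upward axis. It has no collar and stands on the worktop among the fresh bottles; it is to be left where it is.
- collar_red: red plastic collar, fixed: a ring of 62 mm outer and 48 mm inner diameter, 8 mm high, on the aluminium carrier plate (86 x 285 mm, 8 mm thick, fixed to the worktop, with three collars in a row 90 mm apart). Origin: centre of the ring at the plate's top face, on which the bottle stands (8 mm above the worktop); x points away from the robot across the plate, y along the row, z up. The order of the colours along the row varies.
- collar_yellow: yellow plastic collar, fixed: a ring of 62 mm outer and 48 mm inner diameter, 8 mm high, on the aluminium carrier plate (86 x 285 mm, 8 mm thick, fixed to the worktop, with three collars in a row 90 mm apart). Origin: centre of the ring at the plate's top face, on which the bottle stands (8 mm above the worktop); x points away from the robot across the plate, y along the row, z up. The order of the colours along the row varies.
- collar_blue: blue plastic collar, fixed: a ring of 62 mm outer and 48 mm inner diameter, 8 mm high, on the aluminium carrier plate (86 x 285 mm, 8 mm thick, fixed to the worktop, with three collars in a row 90 mm apart). Origin: centre of the ring at the plate's top face, on which the bottle stands (8 mm above the worktop); x points away from the robot across the plate, y along the row, z up. The order of the colours along the row varies.
- discard_tray: small grey square open tray, fixed, 76 x 76 mm outside, 70 x 70 mm inside, 14 mm high, floor 3 mm thick. Origin: centre of its underside, on the worktop; x and y along its sides, z up. Stands either right of the carrier or near the robot on the left.
- mouse_mid (a point): black computer mouse lying on the worktop, about 101 mm long (along its y), 56 mm wide, 29 mm high; a bystander to be left where it is. The point is at its centre, about 15 mm above the worktop; z up. It lies where the tray does not: near the robot on the left, or right of the carrier.

How it is judged:
By the outcome, as a careful person would: the job done as asked, in the order asked, and still so for the second after the job is handed in, with the robot touching nothing.
It also fails if it takes over 99 s, if anything falls off the work surface, if the arm or the gripper's body presses on something with over 40 N, if the wrist force passes 120 N, or if a joint passes its speed limit or range.

## Robot

A 7-joint arm with a two-finger parallel gripper is mounted at the origin on a cart in front of the work surface, level with it; the furniture and walls round the work are solid. World frame = base frame: x ahead of the robot, y to its left, z up, the work surface at z = 0. Lengths are in m, angles in rad, forces in N, time in s.
With the tool pointing down it reaches from about 0.35 to 0.9 m from the base axis. Payload 19.9 kg.
Tool frame: the origin (TCP) lies midway between the tips of the shut fingers; the grasp point (between the pads) lies 19 mm behind it; z points along the fingers, y is the line along which they close (so a half turn about z gives the same grasp; the last joint's range is limited). The gripper opens to 94 mm and grips with 3 to 60 N. Pads are 16 mm wide; open, the fingers measure 119 mm over their backs; the gripper's body (75 mm by 177 mm) begins 78 mm behind the grasp point.
Start: joints at [1.135, 0.417, -0.01, 1.614, 0.005, 1.111, -0.053], TCP at [0.24, -0.577, 0.205] pointing down, gripper open.
Joint ranges: [-2.81, 2.81], [-0.39, 2.02], [-1.27, 1.25], [0.06, 2.57], [-1.19, 4.33], [0.19, 2], [-2.82, 2.82]. Speed limits (rad/s): [1.89, 1.89, 2.39, 2.39, 3.01, 3.01, 3.01].

## Interface

Orientations are given as a 3x3 rotation matrix whose columns are the frame's x, y, z axes.
In Python, from rig import get_obs, read_camera, get_calibration, close_job gives the robot as it stands.
- The arm moves only by the tool send_rows, never from a script. Its argument "deltas" is a list of rows, each a list of 2 entries, a list of its own where there are three numbers: the shift along the tool's x, y, z in mm, then the turn, a rotation vector about the tool's x, y, z in degrees. A call has 1 to 12 rows; each row is the pose to reach, as a shift and turn from the pose commanded when the call began, along the tool's axes at that moment; what a row does not reach only later rows make up. A row lasts 1/12 s, in which the tool goes at most 41.7 mm and 7.16 degrees, less where a joint would pass 70% of its speed; a pose out of reach is approached as far as the arm can. A call with a gripper value outside its range is refused whole. "claw" is the opening in per cent of the stroke, from 0 (shut) to 100 (fully open), set as the call begins (left out, the last holds). The fingers move at their own pace and stop on an object; "newtons" is the grip in N (left out, the last holds). Time passes only in rows, so rows that repeat a pose let the fingers close. It gives the time, the measured TCP pose, the force, the opening and the grip force at its end, in the units of the state.
- get_obs(): the state, without advancing time (a new reading comes with each control period).
- read_camera(name): name is "side" or "top" or "wrist"; returns the picture (384x512x3 uint8, red, green, blue); there is no depth.
- get_calibration(name): a dict with "fov_y" (degrees; the focal length in pixels is half the picture's height over the tangent of half this angle, whatever the lens; pixels are square), "cx", "cy" (the principal point, pixels), "eye" and "orientation" of the camera in the world; the wrist camera has in their place "hand_eye" (4x4, takes a point from camera to tool coordinates, whose origin is the TCP and whose axes are the flange's). Camera axes: x right, y up, looking along -z (the intrinsics and any distortion apply to the point x, -y, -z); pixel columns grow to the right and rows downward; lengths in m; the calibration is good to about 2 mm. A picture is of the moment at which its call begins: read the wrist's pose just before it. get_calibration takes no time and is no camera call.
- close_job(): hands the job in; it is judged then, once.
The state is a dict: "t": time; "q": joint angles; "qd": joint speeds; "joint_torque": joint torques, N m; "eef_pos": TCP position; "tool_rot": TCP orientation; "force": force on the tool from outside, world axes, zero at the start; "moment": the same for the moment, N m; "grip_width": finger opening in m; "grasp_force": force on a finger pad.
Only numpy, scipy, OpenCV 4.12 (cv2) and the standard library are available. Lean on these libraries where they do the work, as an engineer would, in place of code of your own. Each camera call takes 0.05 s, during which the arm holds its last target. There are 200 camera calls.

## Working session

There is one attempt and no reset: what is moved stays moved. The work goes in short steps, Python scripts to look and compute and a tool call to move; the robot and the scene stay as the last step left them, time stands still between calls to the robot, and variables do not carry over. Pictures are saved under pics/ and viewed, at most 14 in all, crops included, and the job is handed in when it is done.

Besides the shell and the picture viewer there is one more tool, called as name([rows], argument=value, ...), one row to a line, values as JSON. send_rows: Moves the arm, as the interface text tells. Its arguments: {"type":"object","properties":{"deltas":{"type":"array"},"claw":{"type":"number"},"newtons":{"type":"number"}},"required":["deltas"]}

```bash
mkdir -p pics
python3 - <<'E'
from rig import *
import cv2,numpy as np
o=get_obs();print(o['t'],o['eef_pos'],np.round(o['tool_rot'],3).tolist(),o['grip_width'])
for n in('top','side'):
    im=read_camera(n);cv2.imwrite(f'pics/{n}0.png',im[:,:,::-1]);print(n,get_calibration(n))
print(get_calibration('wrist'))
E
```

```text
0.0 [ 0.23962857 -0.57681244  0.20482463] [[0.923, 0.384, -0.001], [0.384, -0.923, 0.001], [-0.0, -0.001, -1.0]] 0.0941039940164797
top {'fov_y': 49.7726619411324, 'cx': 248.38552189780958, 'cy': 188.8106000031741, 'eye': array([ 0.43525713, -0.02303065,  0.90705914]), 'orientation': array([[ 0.00551871,  0.99019313, -0.13959625],
       [-0.99985095,  0.00774772,  0.01542912],
       [ 0.01635936,  0.13949029,  0.99008829]])}
side {'fov_y': 49.75378026161842, 'cx': 255.56217503988847, 'cy': 191.07835285569678, 'eye': array([0.94346629, 0.12281251, 0.7959444 ]), 'orientation': array([[-0.37484892, -0.79547162,  0.47614408],
       [ 0.92704754, -0.32629249,  0.18470534],
       [ 0.00843438,  0.5106448 ,  0.8597504 ]])}
{'fov_y': 58.37986617619881, 'cx': 254.81459936269044, 'cy': 196.93053323694613, 'hand_eye': array([[ 7.10647471e-04,  9.60298992e-01,  2.78971937e-01,
         8.00442126e-02],
       [ 9.99999581e-01, -5.21257088e-04, -7.53066850e-04,
         1.16020473e-03],
       [-5.77753238e-04,  2.78972355e-01, -9.60298959e-01,
        -1.79653682e-01],
       [ 0.00000000e+00,  0.00000000e+00,  0.00000000e+00,
         1.00000000e+00]])}
```

View pics/top0.png

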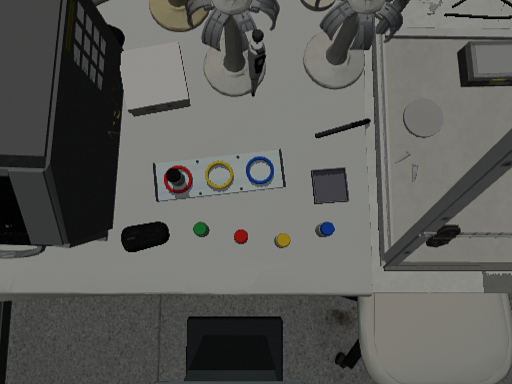

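View pics/side0.png

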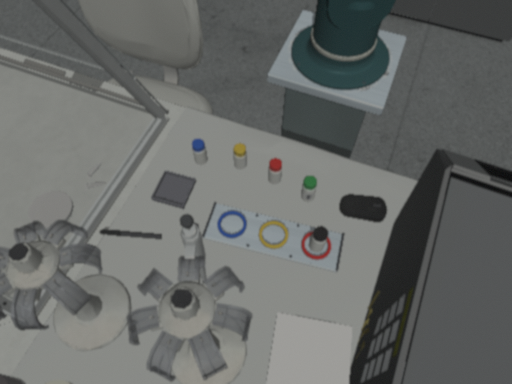

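The top view shows black in the red collar (178,178), the yellow collar at (219,175), blue collar at (260,170) and the tray at (329,186). Green is at (201,229), red (241,237), yellow (283,240) and blue (327,228), with the mouse at (145,236). The side view shows the same layout: tray (174,190), collars (232,224), (273,234) and (316,245).

```bash
cat > h.py <<'E'
import cv2,numpy as np
from rig import *
def cam(n,o=None):
    c=get_calibration(n);f=192/np.tan(np.radians(c['fov_y'])/2)
    if n=='wrist':
        T=c['hand_eye'];R=o['tool_rot'];return R@T[:3,3]+o['eef_pos'],R@T[:3,:3],f,c['cx'],c['cy']
    return c['eye'],c['orientation'],f,c['cx'],c['cy']
def ray(C,p):
    e,R,f,cx,cy=C;d=R@np.array([(p[0]-cx)/f,-(p[1]-cy)/f,-1]);return e,d/np.linalg.norm(d)
def onz(C,p,z):
    e,d=ray(C,p);return e+d*(z-e[2])/d[2]
def tri(C1,p1,C2,p2):
    A=[];b=[]
    rs=[ray(C1,p1),ray(C2,p2)];P=[np.eye(3)-np.outer(d,d) for e,d in rs]
    x=np.linalg.solve(sum(P),sum(q@e for q,(e,d) in zip(P,rs)))
    return x,[np.linalg.norm(q@(x-e)) for q,(e,d) in zip(P,rs)]
HUE={'red':[(0,8),(172,180)],'yellow':[(18,34)],'blue':[(105,128)],'green':[(50,85)]}
def mask(im,c,smin=110):
    h=cv2.cvtColor(im,cv2.COLOR_RGB2HSV);m=0
    for a,b in HUE[c]: m=m|cv2.inRange(h,(a,smin,50),(b,255,255))
    return m
def blobs(im,c,amin=40,smin=110):
    cs,_=cv2.findContours(mask(im,c,smin),cv2.RETR_EXTERNAL,cv2.CHAIN_APPROX_NONE)
    out=[]
    for k in cs:
        if len(k)<8: continue
        h=cv2.convexHull(k);a=cv2.contourArea(h)
        if a<amin: continue
        m=cv2.moments(h);out.append((a,(m['m10']/m['m00'],m['m01']/m['m00']),cv2.boundingRect(k)))
    return sorted(out,key=lambda t:-t[0])
E
python3 - <<'E'
from h import *
ims={n:cv2.imread(f'pics/{n}0.png')[:,:,::-1].copy() for n in('top','side')}
T,S=cam('top'),cam('side')
for c in HUE:
    bt,bs=blobs(ims['top'],c),blobs(ims['side'],c)
    for l,b in(('t',bt),('s',bs)): print(c,l,[(round(a),np.round(p,1).tolist(),r) for a,p,r in b[:4]])
    for i in range(min(len(bt),len(bs),2)):
        x,r=tri(T,bt[i][1],S,bs[i][1]);print('   tri',np.round(x,4),np.round(r,4))
# tray by dark contour in crops
for n,(x,y) in(('top',(329,186)),('side',(174,190))):
    g=cv2.cvtColor(ims[n],cv2.COLOR_RGB2GRAY);m=((g<115)*255).astype('uint8')
    k=[k for k in cv2.findContours(m,0,1)[0] if cv2.pointPolygonTest(k,(x,y),False)>0]
    for q in k: print(n,'tray',cv2.contourArea(q),cv2.minAreaRect(q),[np.round(onz(cam(n),p,.014),3).tolist() for p in cv2.boxPoints(cv2.minAreaRect(q))],onz(cam(n),cv2.minAreaRect(q)[0],.014))
E
```

```text
red t [(582, [177.4, 178.9], (164, 166, 28, 27)), (135, [240.5, 235.8], (234, 229, 14, 14))]
red s [(550, [315.6, 245.7], (302, 233, 29, 26)), (101, [275.0, 164.5], (270, 159, 11, 12))]
   tri [0.5824 0.1175 0.011 ] [0.0009 0.0009]
   tri [ 0.4582 -0.0211  0.0601] [0.0004 0.0004]
yellow t [(586, [218.6, 174.4], (205, 161, 28, 28)), (138, [282.8, 239.6], (276, 233, 14, 14))]
yellow s [(566, [273.2, 234.1], (260, 221, 28, 27)), (96, [239.2, 149.5], (234, 144, 11, 12))]
   tri [0.5926 0.0279 0.0142] [0.0005 0.0005]
   tri [ 0.4512 -0.1075  0.0606] [0.0007 0.0007]
blue t [(586, [259.4, 169.8], (246, 156, 28, 28)), (144, [326.8, 228.5], (320, 222, 15, 14))]
blue s [(546, [231.6, 223.7], (218, 211, 28, 26)), (92, [197.8, 144.6], (193, 139, 11, 12))]
   tri [ 0.6035 -0.0613  0.0146] [0.0004 0.0004]
   tri [ 0.474  -0.1974  0.0609] [0.0004 0.0004]
green t [(126, [199.5, 228.4], (193, 222, 14, 14))]
green s [(86, [309.8, 181.9], (305, 177, 11, 11))]
   tri [0.4726 0.0622 0.0612] [0.0005 0.0005]
top tray 1193.0 ((329.81146240234375, 185.42623901367188), (35.94268798828125, 35.942691802978516), 84.80557250976562) [[0.606, -0.173, 0.014], [0.614, -0.252, 0.014], [0.535, -0.257, 0.014], [0.527, -0.179, 0.014]] [ 0.57004898 -0.21516459  0.014     ]
side tray 1089.5 ((173.33018493652344, 189.09432983398438), (39.14775848388672, 33.24125289916992), 15.945395469665527) [[0.617, -0.249, 0.014], [0.536, -0.271, 0.014], [0.53, -0.179, 0.014], [0.61, -0.161, 0.014]] [ 0.57432113 -0.21434873  0.014     ]
```

Run:
```python
from h import *
T,S=cam('top'),cam('side')
for n,a,b in(('beam',(388,265),(160,112)),('figTop',(258,36),(187,220)),('blackcap',(176,176),(320,234)),('stand',(235,5),(182,300))):
    x,r=tri(T,a,S,b);print(n,np.round(x,3),np.round(r,3))
def pr(C,x):
    e,R,f,cx,cy=C;v=R.T@(np.array(x)-e);return np.round([cx-f*v[0]/v[2],cy+f*v[1]/v[2]])
for p in([.24,-.577,.2],[.3,-.4,.2],[.4,-.3,.2],[.45,-.2,.2],[.4,-.4,0]): print(p,pr(T,p),pr(S,p))
# black cap by dark mask in the collar
for n,c in(('top',(177,177)),('side',(320,234))):
    im=cv2.imread(f'pics/{n}0.png');g=im.max(2);w=np.zeros_like(g);cv2.circle(w,c,12,255,-1)
    m=cv2.bitwise_and(cv2.inRange(g,0,60),w);q=cv2.moments(m,True);print(n,q['m00'],q['m10']/q['m00'],q['m01']/q['m00'])
o=get_obs();im=read_camera('wrist');cv2.imwrite('pics/w0.png',im[:,:,::-1])
```

```text
beam [ 0.401 -0.334  0.031] [0.004 0.004]
figTop [ 0.752 -0.045  0.318] [0. 0.]
blackcap [0.58  0.116 0.061] [0.002 0.002]
stand [ 0.836 -0.013  0.268] [0.004 0.004]
[0.24, -0.577, 0.2] [577. 369.] [ 90. -14.]
[0.3, -0.4, 0.2] [468. 331.] [143.  20.]
[0.4, -0.3, 0.2] [405. 269.] [161.  61.]
[0.45, -0.2, 0.2] [346. 239.] [194.  92.]
[0.4, -0.4, 0] [415. 264.] [141. 113.]
top 244.0 174.9672131147541 176.84426229508196
side 154.0 319.77272727272725 233.48701298701297
```

View pics/w0.png

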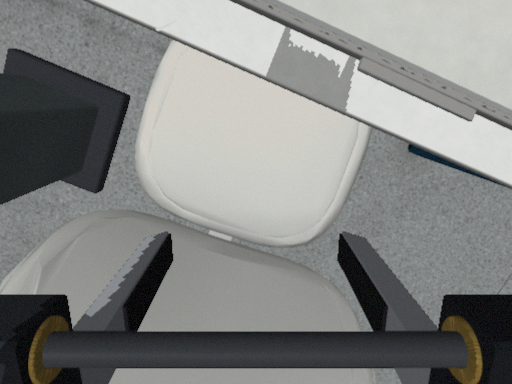

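The wrist view shows the stool and the hood's front edge (upper right), with the fingers clear. I'll leave along x≈0.26, staying in front of the hood.

send_rows([
  [[18,-31,0],[0,0,0]],
  [[36,-62,0],[0,0,4]],
  [[54,-94,0],[0,0,8]],
  [[72,-125,0],[0,0,12]],
  [[90,-156,0],[0,0,16]],
  [[107,-187,0],[0,0,20]],
  [[124,-219,0],[0,0,22.6]],
  [[124,-219,0],[0,0,22.6]],
  [[124,-219,0],[0,0,22.6]],
], claw=60, newtons=15)

```text
t: 0.9
eef_pos: [0.2706, -0.3262, 0.2058]
tool_rot: [[1.0, 0.002, 0.0], [0.002, -1.0, -0.001], [0.0, 0.001, -1.0]]
force: [0.0, -0.7, -0.4]
grip_width: 0.0565
grasp_force: 0.0
```

Run:
```python
from h import *
T,S=cam('top'),cam('side')
# beam: intersect side-view plane of line with top-view rays
e,d1=ray(S,(160,112));_,d2=ray(S,(40,5));n=np.cross(d1,d2)
for p in((390,264),(410,243),(440,210),(480,168),(510,136)):
    a,d=ray(T,p);print(p,np.round(a+d*(n@(e-a))/(n@d),3))
for nm,z in(('top',.061),('side',.061)):
    pass
x,r=tri(T,(175,176.8),S,(319.8,233.5));print('black',x,r)
```

```text
(390, 264) [ 0.402 -0.335  0.029]
(410, 243) [ 0.445 -0.339  0.129]
(440, 210) [ 0.496 -0.342  0.248]
(480, 168) [ 0.544 -0.347  0.359]
(510, 136) [ 0.571 -0.349  0.422]
black [0.57828373 0.11621558 0.06104783] [np.float64(0.000605305962014674), np.float64(0.0006053059620146503)]
```

send_rows([
  [[5,-34,0],[0,0,0]],
  [[15,-68,0],[0,0,0]],
  [[30,-102,0],[0,0,0]],
  [[45,-136,0],[0,0,0]],
  [[60,-170,0],[0,0,0]],
  [[75,-204,0],[0,0,0]],
  [[90,-238,0],[0,0,0]],
  [[105,-272,0],[0,0,0]],
  [[120,-300,0],[0,0,0]],
  [[130,-326,0],[0,0,0]],
  [[150,-350,0],[0,0,0]],
  [[175,-370,0],[0,0,0]],
])

```text
t: 1.9
eef_pos: [0.4464, 0.0437, 0.2056]
tool_rot: [[1.0, -0.001, 0.0], [-0.001, -1.0, 0.0], [0.0, -0.0, -1.0]]
force: [-0.2, -1.2, 0.8]
grip_width: 0.0563
grasp_force: 0.0
```

send_rows([
  [[25,-15,0],[0,0,0]],
  [[55,-30,0],[0,0,0]],
  [[85,-45,0],[0,0,0]],
  [[115,-60,0],[0,0,0]],
  [[133,-73,0],[0,0,0]],
  [[133,-73,0],[0,0,0]],
  [[133,-73,0],[0,0,0]],
])

```text
t: 2.48
eef_pos: [0.5793, 0.1154, 0.2043]
tool_rot: [[1.0, -0.0, -0.002], [-0.0, -1.0, 0.001], [-0.002, -0.001, -1.0]]
force: [-1.2, -0.7, 0.1]
grip_width: 0.0563
grasp_force: 0.0
```

Run:
```python
from h import *
o=get_obs();im=read_camera('wrist');cv2.imwrite('pics/w1.png',im[:,:,::-1]);W=cam('wrist',o)
print(o['t'],o['eef_pos'])
for c in('red','yellow','blue'):
    for a,p,r in blobs(im,c,200)[:3]: print(c,round(a),np.round(p),r,np.round(onz(W,p,.014),4),np.round(onz(W,p,.061),4))
```

```text
2.4833 [0.57930527 0.11539428 0.2043332 ]
red 2302 [255. 172.] (228, 146, 55, 53) [0.5802 0.1136 0.014 ] [0.5904 0.1136 0.061 ]
red 326 [382. 289.] (369, 281, 29, 17) [ 0.4351 -0.0408  0.014 ] [ 0.4637 -0.0212  0.061 ]
yellow 2422 [337. 163.] (309, 136, 57, 55) [0.5906 0.0244 0.014 ] [0.5995 0.0357 0.061 ]
yellow 1335 [381. 350.] (368, 316, 27, 68) [ 0.3468 -0.0494  0.014 ] [ 0.3866 -0.0287  0.061 ]
yellow 1262 [128. 350.] (116, 316, 26, 68) [0.3469 0.2768 0.014 ] [0.3867 0.2561 0.061 ]
blue 2545 [420. 153.] (391, 125, 59, 57) [ 0.6016 -0.0648  0.014 ] [ 0.609  -0.0421  0.061 ]
```

View pics/w1.png

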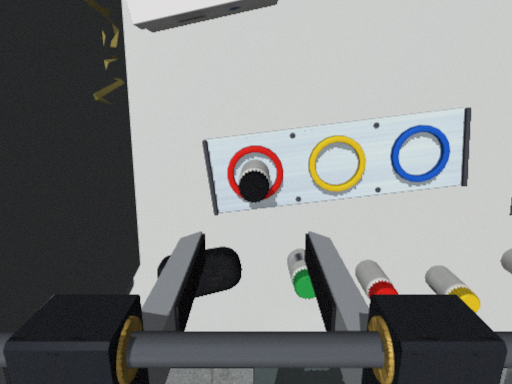

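The wrist view shows the black cap at (254,185) in the red collar (255,172), yellow collar at (337,163) and blue at (420,153). These agree with the top/side fix within 4 mm, so I'll descend and grasp.

send_rows([
  [[-2,0,30],[0,0,0]],
  [[-2,0,65],[0,0,0]],
  [[-2,0,100],[0,0,0]],
  [[-2,0,130],[0,0,0]],
  [[-2,0,155],[0,0,0]],
  [[-2,0,172],[0,0,0]],
  [[-2,0,179],[0,0,0]],
  [[-2,0,179],[0,0,0]],
  [[-2,0,179],[0,0,0]],
])

```text
t: 3.28
eef_pos: [0.5769, 0.115, 0.0273]
tool_rot: [[1.0, -0.001, 0.001], [-0.001, -1.0, -0.0], [0.001, 0.0, -1.0]]
force: [-0.3, -0.7, -0.0]
grip_width: 0.0562
grasp_force: 0.0
```

send_rows([
  [[0,0,0],[0,0,0]],
  [[0,0,0],[0,0,0]],
  [[0,0,0],[0,0,0]],
  [[0,0,0],[0,0,0]],
  [[0,0,0],[0,0,0]],
  [[0,0,0],[0,0,0]],
  [[0,0,0],[0,0,0]],
  [[0,0,0],[0,0,0]],
], claw=0, newtons=15)

```text
t: 3.95
eef_pos: [0.5769, 0.1155, 0.0269]
tool_rot: [[1.0, -0.001, 0.001], [-0.001, -1.0, -0.0], [0.001, 0.0, -1.0]]
force: [-1.1, 0.1, 6.4]
grip_width: 0.0298
grasp_force: 15.0
```

send_rows([
  [[0,0,-15],[0,0,0]],
  [[0,0,-45],[0,0,0]],
  [[0,0,-75],[0,0,0]],
  [[0,15,-95],[0,0,0]],
  [[0,45,-105],[0,0,0]],
  [[0,80,-110],[0,0,0]],
  [[0,115,-110],[0,0,0]],
  [[0,150,-110],[0,0,0]],
  [[0,185,-110],[0,0,0]],
  [[-2,220,-110],[0,0,0]],
  [[-4,255,-110],[0,0,0]],
  [[-5,290,-110],[0,0,0]],
])

```text
t: 4.95
eef_pos: [0.5708, -0.1762, 0.1364]
tool_rot: [[1.0, -0.001, -0.0], [-0.001, -1.0, 0.0], [-0.0, -0.0, -1.0]]
force: [0.4, 0.2, -0.5]
grip_width: 0.0302
grasp_force: 15.0
```

send_rows([
  [[0,20,0],[0,0,0]],
  [[0,32,0],[0,0,0]],
  [[0,32,0],[0,0,0]],
  [[0,32,0],[0,0,0]],
])

```text
t: 5.28
eef_pos: [0.5714, -0.2055, 0.1363]
tool_rot: [[1.0, -0.0, -0.0], [-0.0, -1.0, 0.001], [-0.0, -0.001, -1.0]]
force: [0.3, 0.7, -0.6]
grip_width: 0.0303
grasp_force: 15.0
```

Run:
```python
from h import *
o=get_obs();print(o['t'],o['eef_pos'],o['grip_width'])
im=read_camera('wrist');i2=read_camera('side')
cv2.imwrite('pics/w2.png',np.vstack([cv2.resize(im,(400,300)),cv2.resize(i2,(400,300))])[:,:,::-1]);W=cam('wrist',o)
for a,p,r in blobs(im,'blue',150)[:3]: print(round(a),np.round(p),np.round(onz(W,p,.014),4),np.round(onz(W,p,.06),4))
```

```text
5.2833 [ 0.5713897  -0.20548433  0.13625023] 0.03033355994983902
3798 [ 94. 156.] [ 0.6017 -0.0648  0.014 ] [ 0.6094 -0.0865  0.06  ]
670 [247. 319.] [ 0.4346 -0.1993  0.014 ] [ 0.4677 -0.2005  0.06  ]
```

View pics/w2.png

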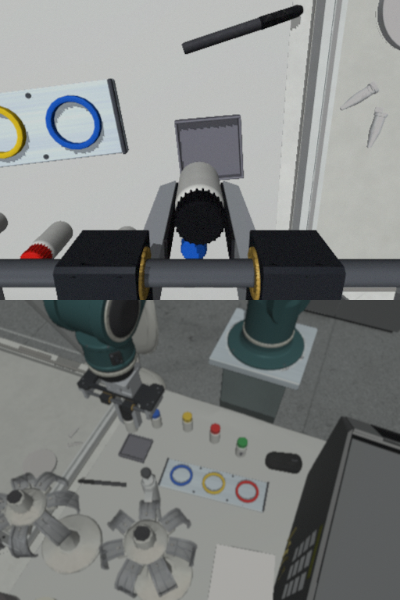

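The wrist view shows the bottle upright in the fingers, with the tray ahead of it at about (210,145) in the upper half. The side view shows the gripper is clear of the hood. I'll lower it into the tray.

send_rows([
  [[0,3,20],[0,0,0]],
  [[0,3,50],[0,0,0]],
  [[0,3,80],[0,0,0]],
  [[0,3,100],[0,0,0]],
  [[0,3,109],[0,0,0]],
  [[0,3,113.5],[0,0,0]],
  [[0,3,113.5],[0,0,0]],
  [[0,3,113.5],[0,0,0]],
  [[0,3,113.5],[0,0,0]],
])

```text
t: 6.13
eef_pos: [0.5722, -0.2095, 0.0243]
tool_rot: [[1.0, -0.0, 0.002], [-0.0, -1.0, -0.001], [0.002, 0.001, -1.0]]
force: [0.1, 0.1, -1.0]
grip_width: 0.0302
grasp_force: 15.0
```

send_rows([
  [[0,0,0],[0,0,0]],
  [[0,0,0],[0,0,0]],
  [[0,0,0],[0,0,0]],
  [[0,0,0],[0,0,0]],
  [[0,0,0],[0,0,0]],
], claw=60)

```text
t: 6.55
eef_pos: [0.5714, -0.2096, 0.023]
tool_rot: [[1.0, -0.001, 0.0], [-0.001, -1.0, -0.0], [0.0, 0.0, -1.0]]
force: [-0.3, -0.7, -0.2]
grip_width: 0.0562
grasp_force: 0.0
```

send_rows([
  [[0,0,-15],[0,0,0]],
  [[0,0,-45],[0,0,0]],
  [[0,0,-80],[0,0,0]],
  [[0,0,-110],[0,0,0]],
  [[-5,-35,-135],[0,0,0]],
  [[-25,-65,-155],[0,0,0]],
  [[-45,-95,-170],[0,0,0]],
  [[-65,-125,-170],[0,0,0]],
  [[-85,-155,-170],[0,0,0]],
  [[-105,-180,-170],[0,0,0]],
  [[-113,-188,-170],[0,0,0]],
  [[-113,-188,-170],[0,0,0]],
])

```text
t: 7.55
eef_pos: [0.4572, -0.0197, 0.1934]
tool_rot: [[1.0, 0.002, 0.0], [0.002, -1.0, -0.001], [0.0, 0.001, -1.0]]
force: [1.0, -0.6, 0.4]
grip_width: 0.0563
grasp_force: 0.0
```

Run:
```python
from h import *
o=get_obs();print(o['t'],o['eef_pos'],o['grip_width'])
im=read_camera('wrist');i2=read_camera('top')
cv2.imwrite('pics/w3.png',np.hstack([im[:,:,:],i2[:,128:400]])[:,:,::-1]);W=cam('wrist',o)
for c in('red','green','yellow','blue'):
  for a,p,r in blobs(im,c,300)[:3]: print(c,round(a),np.round(p),r,np.round(onz(W,p,.014),4),np.round(onz(W,p,.061),4))
```

```text
7.55 [ 0.45724913 -0.01973101  0.19337   ] 0.05631131339229892
red 3381 [116.  51.] (84, 18, 65, 68) [0.5801 0.1133 0.014 ] [0.5745 0.0958 0.061 ]
red 710 [257. 188.] (243, 173, 30, 31) [ 0.4438 -0.0247  0.014 ] [ 0.4561 -0.0242  0.061 ]
green 748 [169. 173.] (153, 158, 32, 31) [0.46   0.0702 0.014 ] [0.4702 0.0582 0.061 ]
yellow 3422 [207.  40.] (176, 5, 64, 70) [0.5909 0.0242 0.014 ] [0.584  0.0183 0.061 ]
yellow 1336 [381. 350.] (368, 316, 27, 68) [ 0.235  -0.1806  0.014 ] [ 0.2746 -0.1597  0.061 ]
yellow 1162 [127. 349.] (116, 316, 26, 68) [0.2355 0.1363 0.014 ] [0.2751 0.1157 0.061 ]
blue 3311 [301.  29.] (269, 0, 65, 63) [ 0.6002 -0.0651  0.014 ] [ 0.592  -0.0593  0.061 ]
blue 882 [448. 172.] (429, 157, 38, 31) [ 0.4619 -0.2276  0.014 ] [ 0.4718 -0.2006  0.061 ]
```

View pics/w3.png

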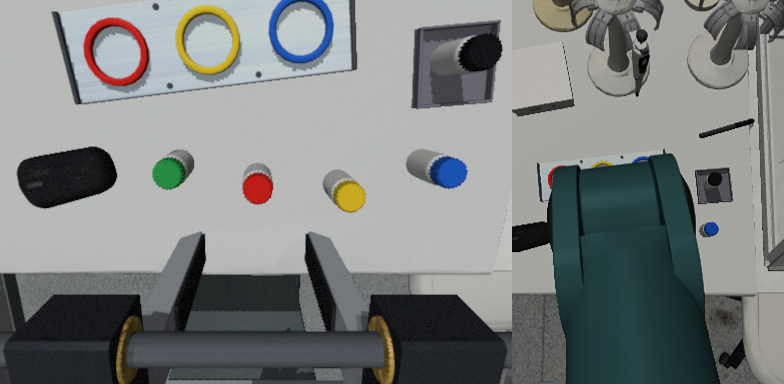

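Black stands upright in the tray, with its cap at (480,52) in the wrist view. The red cap is at (257,188), and wrist and top/side agree on about (0.457,-0.022). I'll pick red.

send_rows([
  [[0,2,30],[0,0,0]],
  [[0,2,65],[0,0,0]],
  [[0,2,100],[0,0,0]],
  [[0,2,130],[0,0,0]],
  [[0,2,155],[0,0,0]],
  [[0,2,169],[0,0,0]],
  [[0,2,174],[0,0,0]],
  [[0,2,174],[0,0,0]],
  [[0,2,174],[0,0,0]],
])

```text
t: 8.4
eef_pos: [0.4591, -0.0239, 0.0193]
tool_rot: [[1.0, -0.001, 0.0], [-0.001, -1.0, 0.0], [0.0, -0.0, -1.0]]
force: [-0.9, 0.4, -0.2]
grip_width: 0.0565
grasp_force: 0.0
```

send_rows([
  [[0,0,0],[0,0,0]],
  [[0,0,0],[0,0,0]],
  [[0,0,0],[0,0,0]],
  [[0,0,0],[0,0,0]],
  [[0,0,0],[0,0,0]],
  [[0,0,0],[0,0,0]],
  [[0,0,0],[0,0,0]],
], claw=0)

```text
t: 8.98
eef_pos: [0.4588, -0.0236, 0.0193]
tool_rot: [[1.0, -0.001, 0.001], [-0.001, -1.0, -0.0], [0.001, 0.0, -1.0]]
force: [0.3, -1.3, 6.5]
grip_width: 0.0304
grasp_force: 14.9
```

send_rows([
  [[0,0,-15],[0,0,0]],
  [[0,0,-45],[0,0,0]],
  [[0,0,-80],[0,0,0]],
  [[10,-12,-105],[0,0,0]],
  [[35,-35,-110],[0,0,0]],
  [[60,-63,-110],[0,0,0]],
  [[85,-91,-110],[0,0,0]],
  [[108,-119,-110],[0,0,0]],
  [[122,-139,-110],[0,0,0]],
  [[122,-139,-110],[0,0,0]],
  [[122,-139,-110],[0,0,0]],
])

```text
t: 9.9
eef_pos: [0.5804, 0.1169, 0.1284]
tool_rot: [[1.0, 0.001, -0.001], [0.001, -1.0, 0.001], [-0.001, -0.001, -1.0]]
force: [-0.2, -0.6, -0.5]
grip_width: 0.0302
grasp_force: 14.9
```

```bash
cat > look.py <<'E'
from h import *
import sys
o=get_obs();im=read_camera('wrist');cv2.imwrite(f'pics/{sys.argv[1]}.png',im[:,:,::-1]);W=cam('wrist',o)
print(o['t'],np.round(o['eef_pos'],4),o['grip_width'])
for c in sys.argv[2:]:
  for a,p,r in blobs(im,c,300)[:3]: print(c,round(a),np.round(p),r,np.round(onz(W,p,.014),4),np.round(onz(W,p,.061),4),np.round(onz(W,p,o['eef_pos'][2]+.038),4))
E
python3 look.py w4 red
```

```text
9.9 [0.5804 0.1169 0.1284] 0.030206199616585324
red 3708 [256. 289.] (223, 253, 67, 72) [0.4828 0.1139 0.014 ] [0.5113 0.1141 0.061 ] [0.5753 0.1146 0.1664]
red 3488 [257. 191.] (223, 159, 68, 64) [0.5807 0.1135 0.014 ] [0.5935 0.1138 0.061 ] [0.6224 0.1145 0.1664]
```

View pics/w4.png

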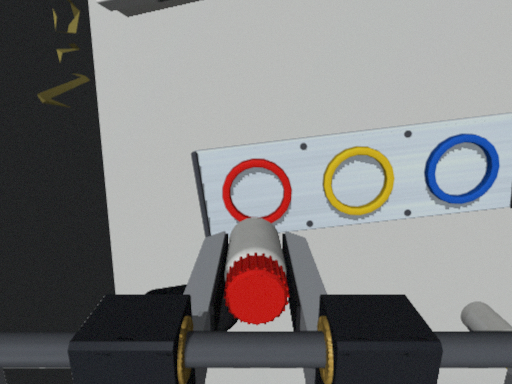

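Red cap at (256,289) over the red collar at (257,191). The bottle sits about 3 mm short in x and 1 mm off in y, so I'll correct and lower.

send_rows([
  [[3,1,20],[0,0,0]],
  [[3,1,50],[0,0,0]],
  [[3,1,75],[0,0,0]],
  [[3,1,90],[0,0,0]],
  [[3,1,97],[0,0,0]],
  [[3,1,100],[0,0,0]],
  [[3,1,100],[0,0,0]],
  [[3,1,100],[0,0,0]],
])

```text
t: 10.62
eef_pos: [0.584, 0.1143, 0.03]
tool_rot: [[1.0, -0.001, 0.001], [-0.001, -1.0, 0.0], [0.001, -0.0, -1.0]]
force: [0.2, 1.6, 0.0]
grip_width: 0.0303
grasp_force: 14.9
```

send_rows([
  [[0,0,0],[0,0,0]],
  [[0,0,0],[0,0,0]],
  [[0,0,0],[0,0,0]],
  [[0,0,0],[0,0,0]],
  [[0,0,0],[0,0,0]],
], claw=60)

```text
t: 11.03
eef_pos: [0.5837, 0.1145, 0.0292]
tool_rot: [[1.0, -0.001, 0.0], [-0.001, -1.0, 0.0], [0.0, -0.0, -1.0]]
force: [-0.4, -0.1, 0.6]
grip_width: 0.0557
grasp_force: 0.0
```

send_rows([
  [[0,0,-15],[0,0,0]],
  [[0,0,-45],[0,0,0]],
  [[0,0,-80],[0,0,0]],
  [[-5,15,-115],[0,0,0]],
  [[-25,45,-135],[0,0,0]],
  [[-45,75,-150],[0,0,0]],
  [[-65,105,-160],[0,0,0]],
  [[-85,135,-165],[0,0,0]],
  [[-105,165,-165],[0,0,0]],
  [[-120,195,-165],[0,0,0]],
  [[-132,222,-165],[0,0,0]],
  [[-132,224,-165],[0,0,0]],
])

```text
t: 12.03
eef_pos: [0.4491, -0.1142, 0.194]
tool_rot: [[1.0, -0.006, -0.001], [-0.006, -1.0, -0.002], [-0.001, 0.002, -1.0]]
force: [0.9, -0.6, 0.8]
grip_width: 0.0565
grasp_force: 0.0
```

```bash
python3 look.py w5 red yellow
```

```text
12.0333 [ 0.4491 -0.1142  0.194 ] 0.056499000489072866
red 2770 [22. 46.] (0, 10, 50, 69) [0.5786 0.1076 0.014 ] [0.5722 0.0784 0.061 ] [ 0.549  -0.0279  0.232 ]
yellow 3482 [106.  32.] (74, 0, 66, 67) [0.5901 0.0246 0.014 ] [0.5823 0.0062 0.061 ] [ 0.5536 -0.0606  0.232 ]
yellow 1330 [381. 350.] (368, 316, 27, 68) [ 0.2244 -0.2737  0.014 ] [ 0.2644 -0.253   0.061 ] [ 0.4096 -0.178   0.232 ]
yellow 1054 [127. 350.] (116, 316, 23, 68) [0.2273 0.0452 0.014 ] [0.2668 0.0242 0.061 ] [ 0.4107 -0.0525  0.232 ]
```

View pics/w5.png

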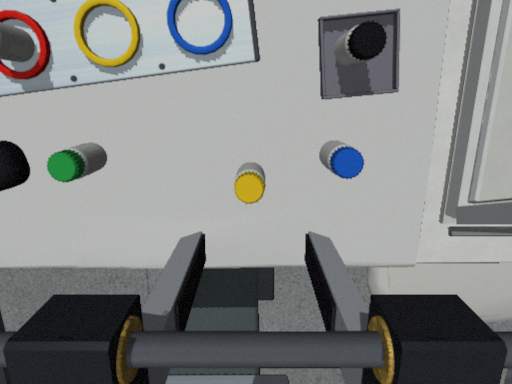

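Red sits in the red collar, at the left edge near (20,45). The yellow cap is at (249,187), which puts it near (0.450,-0.109). I'll descend partway, check the settled pose, then finish.

send_rows([
  [[0,0,20],[0,0,0]],
  [[0,0,50],[0,0,0]],
  [[0,0,80],[0,0,0]],
  [[0,0,90],[0,0,0]],
  [[0,0,90],[0,0,0]],
  [[0,0,90],[0,0,0]],
])

```text
t: 12.58
eef_pos: [0.4519, -0.1087, 0.1046]
tool_rot: [[1.0, 0.0, -0.0], [0.0, -1.0, 0.001], [-0.0, -0.001, -1.0]]
force: [0.3, -0.6, 0.2]
grip_width: 0.0567
grasp_force: 0.0
```

send_rows([
  [[-1,0,25],[0,0,0]],
  [[-1,0,55],[0,0,0]],
  [[-1,0,75],[0,0,0]],
  [[-1,0,83],[0,0,0]],
  [[-1,0,85.5],[0,0,0]],
  [[-1,0,85.5],[0,0,0]],
  [[-1,0,85.5],[0,0,0]],
])

```text
t: 13.17
eef_pos: [0.4515, -0.1096, 0.0199]
tool_rot: [[1.0, -0.001, 0.002], [-0.001, -1.0, -0.001], [0.002, 0.001, -1.0]]
force: [0.4, 0.1, 0.6]
grip_width: 0.0565
grasp_force: 0.0
```

send_rows([
  [[0,0,0],[0,0,0]],
  [[0,0,0],[0,0,0]],
  [[0,0,0],[0,0,0]],
  [[0,0,0],[0,0,0]],
  [[0,0,0],[0,0,0]],
  [[0,0,0],[0,0,0]],
  [[0,0,0],[0,0,0]],
], claw=0)

```text
t: 13.75
eef_pos: [0.4506, -0.1095, 0.0187]
tool_rot: [[1.0, -0.001, 0.0], [-0.001, -1.0, -0.0], [0.0, 0.0, -1.0]]
force: [-1.1, 0.2, 7.5]
grip_width: 0.0299
grasp_force: 15.0
```

send_rows([
  [[0,0,-15],[0,0,0]],
  [[0,0,-45],[0,0,0]],
  [[0,0,-80],[0,0,0]],
  [[10,-10,-105],[0,0,0]],
  [[35,-32,-110],[0,0,0]],
  [[62,-58,-110],[0,0,0]],
  [[90,-84,-110],[0,0,0]],
  [[117,-110,-110],[0,0,0]],
  [[143,-134,-110],[0,0,0]],
  [[143,-134,-110],[0,0,0]],
  [[143,-134,-110],[0,0,0]],
  [[143,-134,-110],[0,0,0]],
])

```text
t: 14.75
eef_pos: [0.5929, 0.0241, 0.1279]
tool_rot: [[1.0, -0.001, -0.001], [-0.001, -1.0, -0.0], [-0.001, 0.0, -1.0]]
force: [1.0, -0.4, 0.3]
grip_width: 0.03
grasp_force: 15.0
```

```bash
python3 look.py w6 yellow red
```

```text
14.75 [0.5929 0.0241 0.1279] 0.029974729603960016
yellow 3718 [255. 287.] (222, 251, 67, 73) [0.4974 0.0222 0.014 ] [0.5256 0.0223 0.061 ] [0.5887 0.0224 0.1659]
yellow 3432 [252. 193.] (219, 161, 68, 63) [0.5919 0.0244 0.014 ] [0.605  0.0241 0.061 ] [0.6343 0.0235 0.1659]
yellow 838 [325. 350.] (317, 316, 17, 68) [ 0.4248 -0.0494  0.014 ] [ 0.4647 -0.0378  0.061 ] [ 0.5537 -0.0121  0.1659]
red 4222 [149. 210.] (111, 173, 77, 75) [0.576  0.1178 0.014 ] [0.5916 0.1025 0.061 ] [0.6266 0.0685 0.1659]
```

View pics/w6.png

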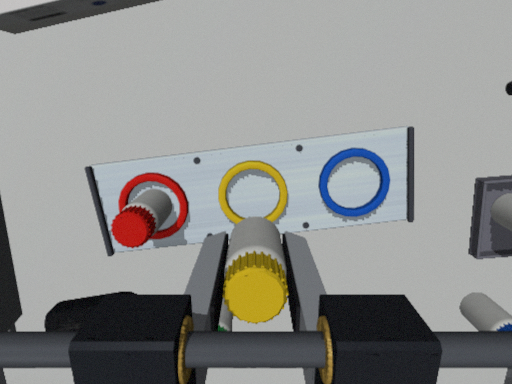

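Red stands upright in its collar at (149,205). The yellow cap (255,287) is over the yellow collar (252,193) within about 2 mm, so I'll lower it.

send_rows([
  [[1,-2,20],[0,0,0]],
  [[1,-2,50],[0,0,0]],
  [[1,-2,75],[0,0,0]],
  [[1,-2,90],[0,0,0]],
  [[1,-2,97],[0,0,0]],
  [[1,-2,100],[0,0,0]],
  [[1,-2,100],[0,0,0]],
  [[1,-2,100],[0,0,0]],
])

```text
t: 15.47
eef_pos: [0.595, 0.0262, 0.0295]
tool_rot: [[1.0, -0.001, 0.001], [-0.001, -1.0, -0.0], [0.001, 0.0, -1.0]]
force: [0.5, 0.2, -0.3]
grip_width: 0.0306
grasp_force: 15.0
```

send_rows([
  [[0,0,0],[0,0,0]],
  [[0,0,0],[0,0,0]],
  [[0,0,0],[0,0,0]],
  [[0,0,0],[0,0,0]],
  [[0,0,0],[0,0,0]],
], claw=60)

```text
t: 15.88
eef_pos: [0.5946, 0.0265, 0.0286]
tool_rot: [[1.0, -0.001, 0.0], [-0.001, -1.0, 0.0], [0.0, -0.0, -1.0]]
force: [0.2, -0.0, 0.2]
grip_width: 0.0559
grasp_force: 0.0
```

send_rows([
  [[0,0,-15],[0,0,0]],
  [[0,0,-45],[0,0,0]],
  [[0,0,-80],[0,0,0]],
  [[-5,15,-115],[0,0,0]],
  [[-20,45,-135],[0,0,0]],
  [[-40,75,-150],[0,0,0]],
  [[-60,105,-160],[0,0,0]],
  [[-80,135,-165],[0,0,0]],
  [[-97,165,-165],[0,0,0]],
  [[-110,195,-165],[0,0,0]],
  [[-121,222,-165],[0,0,0]],
  [[-121,224,-165],[0,0,0]],
])

```text
t: 16.88
eef_pos: [0.471, -0.2026, 0.1935]
tool_rot: [[1.0, -0.007, -0.001], [-0.007, -1.0, -0.002], [-0.001, 0.002, -1.0]]
force: [0.7, -0.9, -0.3]
grip_width: 0.0564
grasp_force: 0.0
```

send_rows([
  [[0,0,0],[0,0,0]],
  [[0,0,0],[0,0,0]],
])

```text
t: 17.05
eef_pos: [0.4737, -0.1968, 0.1935]
tool_rot: [[1.0, -0.0, 0.0], [-0.0, -1.0, 0.0], [0.0, -0.0, -1.0]]
force: [-0.8, 1.3, -0.6]
grip_width: 0.0565
grasp_force: 0.0
```

```bash
python3 look.py w7 blue yellow
```

```text
17.05 [ 0.4737 -0.1968  0.1935] 0.05654717953498774
blue 3433 [116.  46.] (84, 12, 65, 69) [ 0.6015 -0.0648  0.014 ] [ 0.5953 -0.0823  0.061 ] [ 0.5729 -0.1457  0.2315]
blue 715 [258. 189.] (243, 173, 30, 32) [ 0.4592 -0.2017  0.014 ] [ 0.4717 -0.2013  0.061 ] [ 0.5168 -0.1997  0.2315]
yellow 3208 [28. 59.] (0, 25, 60, 67) [0.5902 0.0224 0.014 ] [ 0.5855 -0.0065  0.061 ] [ 0.5684 -0.1113  0.2315]
yellow 1326 [381. 350.] (368, 316, 27, 68) [ 0.251  -0.3568  0.014 ] [ 0.2907 -0.3361  0.061 ] [ 0.4346 -0.2609  0.2315]
yellow 1180 [128. 350.] (116, 316, 25, 68) [ 0.2513 -0.0397  0.014 ] [ 0.2909 -0.0605  0.061 ] [ 0.4347 -0.1358  0.2315]
```

View pics/w7.png

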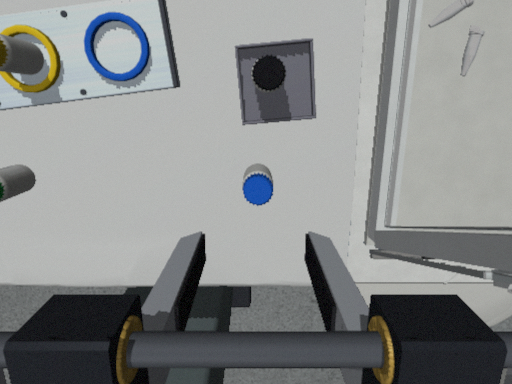

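Yellow stands in its collar at (25,55) and black is upright in the tray (269,72). The blue cap at (258,189) gives about (0.473,-0.199), so I'll pick it.

send_rows([
  [[0,2,30],[0,0,0]],
  [[0,2,65],[0,0,0]],
  [[0,2,100],[0,0,0]],
  [[0,2,130],[0,0,0]],
  [[0,2,155],[0,0,0]],
  [[0,2,169],[0,0,0]],
  [[0,2,174.5],[0,0,0]],
  [[0,2,174.5],[0,0,0]],
  [[0,2,174.5],[0,0,0]],
])

```text
t: 17.85
eef_pos: [0.4741, -0.1988, 0.0196]
tool_rot: [[1.0, 0.001, 0.001], [0.001, -1.0, 0.0], [0.001, -0.0, -1.0]]
force: [0.7, -0.3, 0.7]
grip_width: 0.0565
grasp_force: 0.0
```

send_rows([
  [[0,0,0],[0,0,0]],
  [[0,0,0],[0,0,0]],
  [[0,0,0],[0,0,0]],
  [[0,0,0],[0,0,0]],
  [[0,0,0],[0,0,0]],
  [[0,0,0],[0,0,0]],
  [[0,0,0],[0,0,0]],
], claw=0)

```text
t: 18.43
eef_pos: [0.4736, -0.1996, 0.0193]
tool_rot: [[1.0, -0.001, 0.0], [-0.001, -1.0, -0.0], [0.0, 0.0, -1.0]]
force: [-1.5, -0.4, 7.7]
grip_width: 0.0305
grasp_force: 15.0
```

send_rows([
  [[0,0,-15],[0,0,0]],
  [[0,0,-45],[0,0,0]],
  [[0,0,-80],[0,0,0]],
  [[10,-10,-105],[0,0,0]],
  [[33,-35,-110],[0,0,0]],
  [[58,-61,-110],[0,0,0]],
  [[83,-87,-110],[0,0,0]],
  [[108,-113,-110],[0,0,0]],
  [[128,-136,-110],[0,0,0]],
  [[128,-136,-110],[0,0,0]],
  [[128,-136,-110],[0,0,0]],
  [[128,-136,-110],[0,0,0]],
])

```text
t: 19.43
eef_pos: [0.601, -0.064, 0.1286]
tool_rot: [[1.0, -0.001, -0.001], [-0.001, -1.0, -0.0], [-0.001, 0.0, -1.0]]
force: [-0.1, -0.6, -1.2]
grip_width: 0.0302
grasp_force: 15.0
```

```bash
python3 look.py w8 blue
python3 - <<'E'
from h import *
cv2.imwrite('pics/s8.png',np.vstack([cv2.imread('pics/w8.png')[100:],read_camera('side')[60:,:,::-1]])[:600])
E
```

```text
19.4333 [ 0.601  -0.064   0.1286] 0.030171314042004082
blue 3671 [256. 286.] (223, 250, 67, 72) [ 0.5065 -0.0665  0.014 ] [ 0.5345 -0.0664  0.061 ] [ 0.5974 -0.066   0.1666]
blue 3498 [254. 190.] (220, 158, 69, 63) [ 0.6024 -0.065   0.014 ] [ 0.6151 -0.0651  0.061 ] [ 0.6435 -0.0653  0.1666]
```

View pics/s8.png

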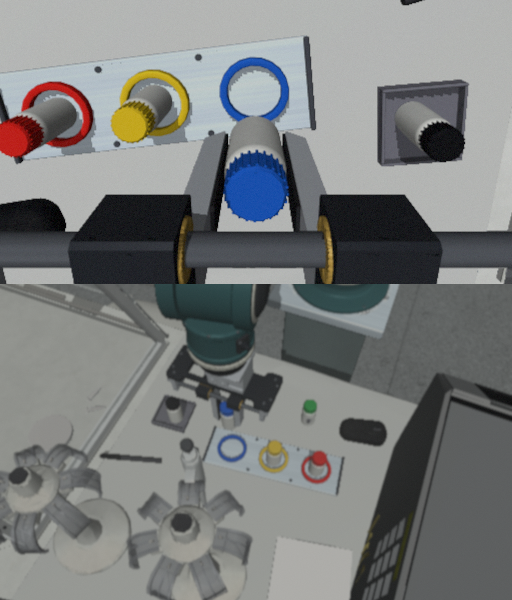

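Blue is over its collar, within 1 mm in y and about 3 mm short in x. The side view shows the others standing and the gripper clear of the pipettes. I'll lower, release and retreat.

send_rows([
  [[3,-1,20],[0,0,0]],
  [[3,-1,50],[0,0,0]],
  [[3,-1,75],[0,0,0]],
  [[3,-1,90],[0,0,0]],
  [[3,-1,97],[0,0,0]],
  [[3,-1,100],[0,0,0]],
  [[3,-1,100],[0,0,0]],
  [[3,-1,100],[0,0,0]],
])

```text
t: 20.2
eef_pos: [0.6049, -0.0629, 0.03]
tool_rot: [[1.0, -0.001, 0.001], [-0.001, -1.0, -0.0], [0.001, 0.0, -1.0]]
force: [-0.3, -0.4, -0.2]
grip_width: 0.0307
grasp_force: 15.0
```

send_rows([
  [[0,0,0],[0,0,0]],
  [[0,0,0],[0,0,0]],
  [[0,0,0],[0,0,0]],
  [[0,0,0],[0,0,0]],
  [[0,0,0],[0,0,0]],
], claw=60)

```text
t: 20.62
eef_pos: [0.6046, -0.0625, 0.0292]
tool_rot: [[1.0, -0.001, 0.0], [-0.001, -1.0, -0.0], [0.0, 0.0, -1.0]]
force: [0.4, 0.0, 0.6]
grip_width: 0.0564
grasp_force: 0.0
```

send_rows([
  [[0,0,-15],[0,0,0]],
  [[0,0,-45],[0,0,0]],
  [[0,0,-80],[0,0,0]],
  [[-10,0,-110],[0,0,0]],
  [[-35,0,-135],[0,0,0]],
  [[-65,0,-150],[0,0,0]],
  [[-95,0,-165],[0,0,0]],
  [[-125,0,-165],[0,0,0]],
  [[-155,0,-165],[0,0,0]],
  [[-185,0,-165],[0,0,0]],
  [[-195,0,-165],[0,0,0]],
  [[-195,0,-165],[0,0,0]],
])

```text
t: 21.62
eef_pos: [0.4078, -0.0628, 0.1943]
tool_rot: [[1.0, -0.001, 0.0], [-0.001, -1.0, -0.002], [0.0, 0.002, -1.0]]
force: [0.2, -0.4, -0.2]
grip_width: 0.0564
grasp_force: 0.0
```

```bash
python3 look.py w9 red yellow blue
python3 - <<'E'
from h import *
cv2.imwrite('pics/s9.png',np.vstack([cv2.imread('pics/w9.png')[:284],read_camera('side')[60:,:,::-1]])[:600])
E
```

```text
21.6167 [ 0.4078 -0.0628  0.1943] 0.056382854453266996
red 1608 [66. 13.] (30, 0, 68, 32) [0.5645 0.113  0.014 ] [0.5546 0.0899 0.061 ] [0.5184 0.0056 0.2323]
yellow 1345 [381. 350.] (368, 316, 27, 68) [ 0.1839 -0.2234  0.014 ] [ 0.2236 -0.2026  0.061 ] [ 0.3685 -0.1268  0.2323]
yellow 1217 [128. 350.] (116, 316, 26, 68) [0.1851 0.094  0.014 ] [0.2247 0.0733 0.061 ] [ 0.369  -0.0019  0.2323]
yellow 788 [160.   8.] (131, 0, 58, 20) [0.5691 0.0241 0.014 ] [0.5586 0.0126 0.061 ] [ 0.5202 -0.0294  0.2323]
```

View pics/s9.png

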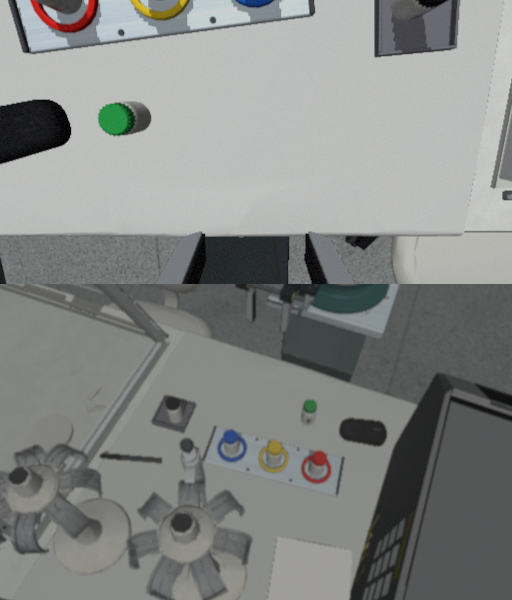

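The side view shows all three bottles upright in their matching collars, black in the tray, and green and the mouse unmoved. The gripper is open and clear.

```bash
python3 -c "
from rig import *
print(close_job())"
```

```text
the job is handed in; nothing more can be done
None
```

The carrier is reloaded and handed in at about 22 s: the black bottle stands in the tray, red, then yellow, then blue stand in their own collars, and the green bottle and mouse were left alone.

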